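# Find the hidden dowels with the jig cover and hold the bonding jig shut

## Task

Take the loose grey cover of the bonding jig by its black grip and lay it, underside down, in the channel between the blue rails, then slide it along the channel until its blind holes drop over the two dowel pins hidden beneath it. Press it fully home against the sprung pad and finish holding it down there: the pad lifts it again if you let go. Leave the other things on the table where they are.

Things in the scene. Friction and masses are not known exactly. Their poses are not given: they have to be found in the camera images.
- jig_base: Jig base, fixed on the table top: aluminium plate 150x106x20 mm, long side along its x; origin at the centre of the underside, z up. Two blue rails along x; between them a channel open at both ends, floor 20 mm above the origin, 74 mm wide (y -37 to 37 mm). Rails' inner faces are upright to 36 mm above the origin, then slope outward at 45 degrees to ridges 44 mm above it at y = +-45 mm.
- channel (a point): Centre of the channel's floor, 20 mm above the base's origin. Two steel dowels, 9 mm thick, tapered tips, 12 mm high, stand 60 mm apart on the centre line (y = 0); halfway between them a sprung pad 24x50 mm, orange top, 6 mm proud, pushes up with 6 N, 10 N when pressed flush. All three sit together, locked anywhere up to 12 mm either way along x; no reading tells where: look or feel.
- jig_cover: Loose cover, about 0.3 kg, flat on the table at first. Grey plate 120x70x20 mm, long side along its x; origin at the centre of the underside, z up. Fits either way round. Its origin is 32 mm above the base's origin when riding on the dowel tips, 26 mm when dropped over the dowels onto the sprung pad, 20 mm when fully home; its x in the base's frame is then the dowels' midpoint, within 2 mm.
- cover_grip (a point): Middle of the black grip rib on the cover, 45 mm above the cover's underside. The rib runs along the cover's x: 64 mm long, 16 mm thick (y), from 20 to 65 mm above the underside.
- cover_holes (a point): Midpoint between the two round blind holes in the cover's underside, at the cover's origin. Holes 13 mm wide at the mouth plus a small chamfer, 15 mm deep, at x = +-30 mm, y = 0 of the cover; a dowel has 2 mm of play all round.
- wash_bottle: white wash bottle with red cap, 222 mm tall, loose bystander at the back; origin under its centre
- beaker_50: small clear beaker, 48 mm wide, 58 mm tall, loose bystander at the back; origin under its centre
- amber_vial: brown vial with black cap, 38 mm wide, 99 mm tall, loose bystander at the left; origin under its centre
- tape_roll: roll of beige tape, 64 mm wide, 19 mm high, loose bystander at the left; origin under its centre

How it is judged:
By the outcome, as a careful person would: the job done as asked, in the order asked, and still so for the second after the job is handed in, while the arm keeps its last pose, push and grip.
It also fails if it takes over 64 s, if anything falls off the work surface, if the arm or the gripper's body presses on something with over 40 N, if the wrist force passes 120 N, or if a joint passes its speed limit or range.

## Robot

A 6-joint arm with a two-finger parallel gripper is mounted at the origin on the work surface; the furniture and walls round the work are solid. World frame = base frame: x ahead of the robot, y to its left, z up, the work surface at z = 0. Lengths are in m, angles in rad, forces in N, time in s.
With the tool pointing down it reaches from about 0.35 to 1 m from the base axis. Payload 7.1 kg.
Tool frame: the origin (TCP) lies midway between the tips of the shut fingers; the grasp point (between the pads) lies 19 mm behind it (env.grasp_offset is the distance from the TCP to the grasp point, in m); z points along the fingers, y is the direction in which the jaws open and shut (so a half turn about z gives the same grasp; the last joint's range is limited). The gripper opens to 85 mm and grips with 20 to 120 N. Pads are 22 mm wide; open, the fingers measure 114 mm over their backs; the gripper's body (76 mm by 85 mm) begins 54 mm behind the grasp point. The pads swing forward as they close: fully open they stand 13 mm farther back than shut.
Start: joints at [-1.209, 0.423, 1.63, -0, 1.089, -0.019], TCP at [0.232, -0.58, 0.231] pointing down, gripper open.
Joint ranges: [-3, 3], [-0.9, 2.11], [0.09, 2.58], [-1.31, 4.45], [0.11, 2.69], [-2.54, 2.54]. Speed limits (rad/s): [2.39, 2.39, 3.01, 3.14, 3.14, 3.14].

## Interface

Orientations are given as a rotation vector (axis times angle).
In Python, from plant import env gives the robot as it stands. The module is installed in compiled form; this text tells all that it offers.
- The arm moves only by the tool apply_moves, never from a script. Its argument "moves" is a list of rows, each a list of 4 numbers: the shift along the tool's x, y, z in units of 40 mm (1.0 is 40 mm), then the turn about the tool's z in units of 6 degrees (1.0 is 6 degrees). A call has 1 to 10 rows; each row shifts and turns the commanded pose from where the row before left it, along the tool's axes as they then stand; what a row does not reach is not made up. A row lasts 1/8 s, in which the tool goes at most 62.5 mm and 10.7 degrees, less where a joint would pass 70% of its speed; a pose out of reach is approached as far as the arm can. A call is refused whole if a number of a shift passes 1 or a number of a turn 1, either way. A call with a gripper value outside its range is refused whole. "gripper" is the opening, from 0 (shut) to 1 (fully open), set as the call begins (left out, the last holds). The fingers move at their own pace and stop on an object; "squeeze" is the grip in N (left out, the last holds). Time passes only in rows, so rows that do not move let the fingers close. It gives the time, the measured TCP pose, the force and the opening at its end, in the units of the state.
- env.read_state(): the state, without advancing time (a new reading comes with each control period).
- env.read_camera(name): name is "side" or "top" or "wrist"; returns the picture (420x560x3 uint8, blue, green, red); there is no depth.
- env.calibration(name): a dict with "fx", "fy", "cx", "cy" (pixels), "R" (3x3) and "t" (3): a world point X has camera coordinates R X + t; the wrist camera has in their place "T_tool_cam" (4x4, takes a point from camera to tool coordinates, whose origin is the TCP and whose axes are the flange's). Camera axes: x right, y down, z forward; pixel columns grow to the right and rows downward; lengths in m; the calibration is good to about 2 mm. The wrist camera is an equidistant fisheye: a pixel r from the principal point sees the ray r / f radians off the axis. A picture is of the moment at which its call begins: read the wrist's pose just before it. calibration takes no time and is no camera call.
- env.job_done(): hands the job in, once; it reports no verdict.
Trained networks look in the newest picture that a camera, given by its name, has taken for a name from the list of things; names that differ only in an ending like _2 or _b are one class to them, and where a whole thing is asked for, a point or a joint stands for the part that bears it (a point fixed in the world has none). Each returns a list of dicts, best first, with "p" (0 to 1); they miss things now and then, are a little off and sometimes report something else, mostly with a low value. They report only what shows in the picture. A call takes as long as a camera call.
- env.search_frame(camera, name): "position" ([x, y, z] in m, in the coordinates of the camera as it stood for that picture, good to about 4 mm: the middle of the surface that is visible of it).
- env.regions_of(camera, name): "region" (420x560 bool, what is visible of it).
- env.place_of(camera, name): "position" ([x, y, z] in m, in the coordinates of the camera as it stood for that picture, good to about 4 mm: a listed point, or the origin of a listed thing).
The state is a dict: "time_s": time; "qpos": joint angles; "qd": joint speeds; "joint_efforts": joint torques, N m; "position": TCP position; "orientation": TCP orientation; "force": force on the tool from outside, world axes, zero at the start; "ft_torque": the same for the moment, N m; "opening": opening from 0.0 (shut) to 1.0 (fully open).
Only numpy, scipy, OpenCV 4.12 (cv2) and the standard library are available. Lean on these libraries where they do the work, as an engineer would, in place of code of your own. Each camera call takes 0.05 s, during which the arm holds its last target. There are 200 camera calls.

## Working session

There is one attempt and no reset: what is moved stays moved. The work goes in short steps, Python scripts to look and compute and a tool call to move; the robot and the scene stay as the last step left them, time stands still between calls to the robot, and variables do not carry over. Pictures are saved under pics/ and viewed, about 8 in all and at most 12, crops included, and the job is handed in when it is done.

Besides the shell and the picture viewer there is one more tool, called after "Call:" as name(argument=value, ...), one argument or row to a line, values as JSON. apply_moves: Moves the arm, as the interface text tells. Its arguments: {"type":"object","properties":{"moves":{"type":"array","items":{"type":"array","items":{"type":"number"}}},"gripper":{"type":"number"},"squeeze":{"type":"number"}},"required":["moves"]}

```bash
mkdir -p pics; cat > h.py <<'E'
from plant import env
import numpy as np, cv2
from scipy.spatial.transform import Rotation as Rn
def cam2w(c,p):
    k=env.calibration(c)
    if c=='wrist':
        s=env.read_state(); T=np.array(k['T_tool_cam']); q=T[:3,:3]@np.array(p)+T[:3,3]
        return Rn.from_rotvec(s['orientation']).as_matrix()@q+np.array(s['position'])
    return np.array(k['R']).T@(np.array(p)-np.array(k['t']))
def proj(c,X):
    k=env.calibration(c); p=np.array(k['R'])@X+np.array(k['t']); return k['fx']*p[0]/p[2]+k['cx'],k['fy']*p[1]/p[2]+k['cy']
def ray(c,u,v,z):
    k=env.calibration(c); R=np.array(k['R']); o=-R.T@np.array(k['t']); d=R.T@np.array([(u-k['cx'])/k['fx'],(v-k['cy'])/k['fy'],1]); return o+d*(z-o[2])/d[2]
E
python3 - <<'E'
from h import *
np.set_printoptions(precision=4,suppress=True)
ims=[]
for c in ['top','side']:
    im=env.read_camera(c); cv2.imwrite(f'pics/{c}0.png',im)
    for n in ['jig_base','channel','jig_cover','cover_grip']:
        for r in env.place_of(c,n)[:2]: print(c,n,round(r['p'],2),cam2w(c,r['position']))
s=env.read_state(); print(s['position'],s['orientation'],s['time_s'],s['opening'],s['force'])
print(Rn.from_rotvec(s['orientation']).as_matrix())
E
```

```text
top jig_base 0.88 [0.5417 0.1217 0.0015]
top channel 0.77 [0.5439 0.1217 0.0201]
top jig_cover 0.59 [ 0.4736 -0.136   0.0004]
top jig_cover 0.35 [0.5722 0.3085 0.0004]
top cover_grip 0.7 [ 0.4736 -0.1357  0.0431]
top cover_grip 0.29 [0.5443 0.1221 0.0221]
side jig_base 0.8 [0.5384 0.1256 0.0025]
side channel 0.68 [0.5405 0.1246 0.0231]
side jig_cover 0.94 [ 0.4717 -0.138   0.001 ]
side cover_grip 0.91 [ 0.4733 -0.1316  0.0477]
[ 0.2323 -0.5802  0.2313] [-3.0847 -0.5945  0.0001] 0.5 0.9989515062294957 [1.0829 0.9753 0.2698]
[[ 0.9284  0.3717 -0.0001]
 [ 0.3717 -0.9284  0.0001]
 [-0.     -0.0001 -1.    ]]
```

View pics/top0.png

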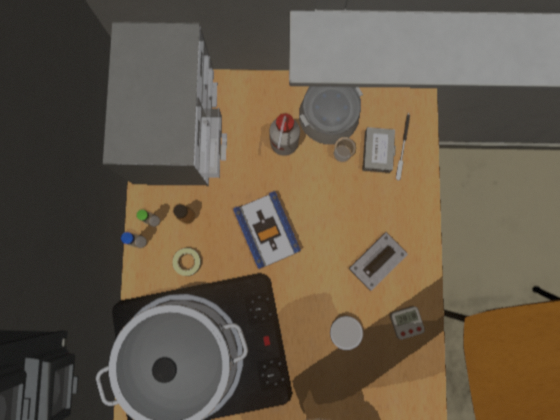

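View pics/side0.png

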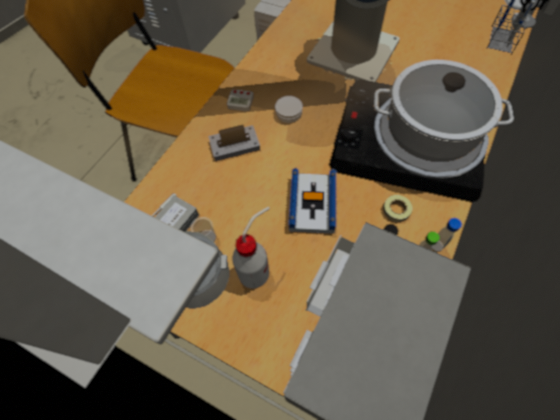

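```bash
python3 - <<'E'
from h import *
np.set_printoptions(precision=4,suppress=True)
im=env.read_camera('top')
hsv=cv2.cvtColor(im,cv2.COLOR_BGR2HSV)
def w(mask,z,n):
    v,u=np.nonzero(mask); P=np.array([ray('top',a,b,z)[:2] for a,b in zip(u,v)])
    r=cv2.minAreaRect((P*1000).astype(np.float32)); d=np.linalg.svd(P-P.mean(0),full_matrices=False)[2][0]; d=d*np.sign(d[0])
    print(n,len(u),P.mean(0),r,np.degrees(np.arctan2(d[1],d[0])))
roi=np.zeros(im.shape[:2],bool); roi[185:275,228:305]=1
blue=cv2.inRange(hsv,(105,120,40),(130,255,255))>0
w(blue&roi,.044,'rails')
half=np.zeros_like(roi)
n,l,s,c=cv2.connectedComponentsWithStats((blue&roi).astype(np.uint8))
for i in range(1,n):
    if s[i,4]>100: w(l==i,.044,'rail')
w((cv2.inRange(hsv,(5,170,130),(20,255,255))>0)&roi,.026,'pad')
for nme,z in [('jig_cover',.02),('cover_grip',.065),('jig_base',.03)]:
    for r in env.regions_of('top',nme)[:1]: w(r['region'],z,nme+str(r['p']))
roi2=np.zeros_like(roi); roi2[225:295,340:412]=1
g=im.max(2)
w((hsv[...,1]<70)&(g>70)&roi2,.02,'plate')
cr=lambda a,b,c,d:cv2.resize(im[a:b,c:d],None,fx=6,fy=6,interpolation=cv2.INTER_CUBIC)
cv2.imwrite('pics/z.png',np.hstack([cr(185,275,235,301),cr(220,310,345,411)]))
print(env.calibration('wrist'))
E
```

```text
rails 21 [0.4866 0.1451] ((497.27581787109375, 131.36541748046875), (107.0391845703125, 82.69717407226562), 78.56151580810547) 12.76951149288773
pad 120 [0.5327 0.1191] ((532.6968994140625, 119.17625427246094), (15.127239227294922, 41.11712646484375), 23.554489135742188) -65.98904422290967
jig_cover0.74 1611 [ 0.4706 -0.1337] ((471.19921875, -133.2763214111328), (70.22236633300781, 119.91595458984375), 44.77433395385742) -45.09329633595225
cover_grip0.56 1724 [ 0.4704 -0.1268] ((470.91796875, -126.60353088378906), (70.68856811523438, 120.17903137207031), 44.76654052734375) -46.488899252774885
jig_base0.71 2960 [0.5383 0.122 ] ((539.6021728515625, 122.63858795166016), (151.9033660888672, 106.03494262695312), 24.23626708984375) 23.78217051482302Traceback (most recent call last):
  File "<stdin>", line 21, in <module>
  File "<stdin>", line 6, in w
  File "h.py", line 13, in ray
    k=env.calibration(c); R=np.array(k['R']); o=-R.T@np.array(k['t']); d=R.T@np.array([(u-k['cx'])/k['fx'],(v-k['cy'])/k['fy'],1]); return o+d*(z-o[2])/d[2]
ValueError: time passes only in moves, steps and waits
```

Call:
apply_moves(
  moves=[
    [0.97, -0.81, 0, 0],
    [0.97, -0.81, 0, 0],
    [0.97, -0.81, 0, 0],
    [0.97, -0.81, 0, 0],
    [0.97, -0.81, 0, 0],
    [0.97, -0.81, 0, 0],
    [0.97, -0.81, 0, 0],
    [0.97, -0.81, 0, 0],
    [0.97, -0.81, 0, 0],
    [0.97, -0.81, 0, 0],
  ],
)

```text
time_s: 1.95
position: [0.4729, -0.1337, 0.2316]
orientation: [3.084, 0.594, 0.001]
force: [-0.1, -0.7, 0.7]
opening: 1.001
```

Call:
apply_moves(
  moves=[
    [0, 0, 0, 1],
    [0, 0, 0, 1],
    [0, 0, 0, 1],
    [0, 0, 0, 1],
    [0, 0, 0, 1],
    [0, 0, 0, 1],
    [0, 0, 0, 1],
    [0, 0, 0, 1],
    [0, 0, 0, 1],
    [0, 0, 0, 1],
  ],
)

```text
time_s: 3.2
position: [0.4721, -0.1353, 0.2315]
orientation: [-2.967, 1.033, -0.0]
force: [-0.7, 0.7, -0.1]
opening: 0.999
```

Call:
apply_moves(
  moves=[
    [0, 0, 0, 1],
    [0, 0, 0, 0.13],
    [0, 0, 0, 0],
  ],
)

```text
time_s: 3.58
position: [0.4721, -0.1352, 0.2314]
orientation: [-2.904, 1.199, -0.0]
force: [-0.0, -0.2, 0.8]
opening: 1.001
```

```bash
cat >> h.py <<'E'
def wray(u,v,z,k=None,s=None):
    k=k or env.calibration('wrist'); s=s or env.read_state(); T=np.array(k['T_tool_cam'])
    x=(np.atleast_1d(u)-k['cx'])/k['fx']; y=(np.atleast_1d(v)-k['cy'])/k['fy']; r=np.hypot(x,y)+1e-9
    d=np.stack([np.sin(r)*x/r,np.sin(r)*y/r,np.cos(r)]); R=Rn.from_rotvec(s['orientation']).as_matrix()
    d=R@T[:3,:3]@d; o=R@T[:3,3]+np.array(s['position']); return (o[:,None]+d*(z-o[2])/d[2]).T
def st():
    s=env.read_state(); R=Rn.from_rotvec(s['orientation']).as_matrix()
    print('t',s['time_s'],'pos',np.round(s['position'],4),'ang',np.degrees(np.arctan2(R[1,0],R[0,0])).round(2),'F',np.round(s['force'],1),'op',round(s['opening'],3),'q',np.round(s['qpos'],2)); return s
E
python3 - <<'E'
from h import *
np.set_printoptions(precision=4,suppress=True)
s=st()
im=env.read_camera('wrist'); cv2.imwrite('pics/w1.png',im); k=env.calibration('wrist'); print(k)
for n in ['jig_cover','cover_grip']:
    for r in env.place_of('wrist',n)[:1]: print(n,r['p'],cam2w('wrist',r['position']))
for r in env.regions_of('wrist','jig_cover')[:1]:
    v,u=np.nonzero(r['region']); P=wray(u,v,.02,k,s)[:,:2]
    print(r['p'],len(u),cv2.minAreaRect((P*1000).astype(np.float32)))
E
```

```text
t 3.575 pos [ 0.4721 -0.1352  0.2314] ang -44.86 F [-0.  -0.2  0.8] op 1.001 q [-0.3   0.23  1.92  0.    1.    2.05]
{'fx': 325.19226210127806, 'fy': 325.19226210127806, 'cx': 280.05361683834667, 'cy': 210.1332912971053, 'T_tool_cam': array([[-0.0005, -0.9646, -0.2639,  0.0659],
       [ 1.    , -0.0001, -0.0014, -0.0001],
       [ 0.0013, -0.2639,  0.9646, -0.1431],
       [ 0.    ,  0.    ,  0.    ,  1.    ]])}
jig_cover 0.7 [ 0.4724 -0.1286  0.0472]
cover_grip 0.94 [ 0.4735 -0.1294  0.0442]
0.86 6709 ((472.81878662109375, -133.77365112304688), (71.72332763671875, 120.81697845458984), 45.10673522949219)
```

View pics/w1.png

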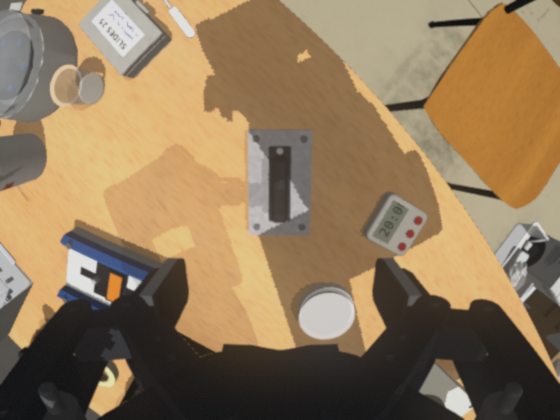

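Call:
apply_moves(
  moves=[
    [0, -0.03, 0.8, 0],
    [0, 0, 0.9, 0],
    [0, 0, 0.9, 0],
    [0, 0, 0.9, 0],
    [0, 0, 0.8, 0],
    [0, 0, 0.5, 0],
    [0, 0, 0.28, 0],
    [0, 0, 0, 0],
  ],
)

```text
time_s: 4.78
position: [0.4727, -0.1343, 0.0277]
orientation: [2.903, -1.201, -0.002]
force: [-0.1, -0.1, -0.7]
opening: 1.0
```

Call:
apply_moves(
  moves=[
    [0, 0, 0, 0],
    [0, 0, 0, 0],
    [0, 0, 0, 0],
    [0, 0, 0, 0],
    [0, 0, 0, 0],
    [0, 0, 0, 0],
    [0, 0, 0, 0],
    [0, 0, 0, 0],
  ],
  gripper=0,
  squeeze=70,
)

```text
time_s: 5.78
position: [0.4732, -0.1345, 0.0286]
orientation: [-2.903, 1.201, -0.001]
force: [-1.6, 0.6, 4.8]
opening: 0.178
```

Call:
apply_moves(
  moves=[
    [0, 0, -0.3, 0],
    [0, 0, -0.6, 0],
    [0, 0, -0.7, 0],
    [0, 0, -0.7, 0],
    [0, 0, -0.5, -0.5],
    [0, 0, -0.2, -1],
    [0, 0, 0, -1],
    [0, 0, 0, -1],
    [0, 0, 0, -1],
    [0, 0, 0, -1],
  ],
)

```text
time_s: 7.02
position: [0.4724, -0.1342, 0.1484]
orientation: [-3.125, 0.322, 0.001]
force: [0.6, 0.1, -2.5]
opening: 0.179
```

Call:
apply_moves(
  moves=[
    [0, 0, 0, -1],
    [0, 0, 0, -1],
    [0, 0, 0, -1],
    [0, 0, 0, -1],
    [0, 0, 0, -1],
    [0, 0, 0, -1],
    [0.6, -0.3, 0, 0],
    [0.9, -0.4, 0, 0],
    [0.9, -0.4, 0, 0],
    [0.9, -0.4, 0, 0],
  ],
)

```text
time_s: 8.28
position: [0.5693, -0.0248, 0.1484]
orientation: [-3.073, -0.654, 0.001]
force: [-0.0, -0.9, -3.6]
opening: 0.18
```

Call:
apply_moves(
  moves=[
    [0.6, -0.3, 0, 0],
    [0.25, -0.14, 0, 0],
    [0, 0, 0, 0],
    [0, 0, 0, 0],
  ],
)

```text
time_s: 8.78
position: [0.5919, 0.0033, 0.1479]
orientation: [-3.073, -0.653, 0.002]
force: [-0.1, 0.9, -2.3]
opening: 0.18
```

```bash
python3 - <<'E'
from h import *
np.set_printoptions(precision=4,suppress=True)
s=st()
im=env.read_camera('wrist'); cv2.imwrite('pics/w2.png',im); k=env.calibration('wrist')
for n in ['jig_base','channel','cover_grip','jig_cover','cover_holes']:
    for r in env.place_of('wrist',n)[:1]: print(n,r['p'],cam2w('wrist',r['position']))
for r in env.regions_of('wrist','jig_base')[:1]:
    v,u=np.nonzero(r['region']); P=wray(u,v,.036,k,s)[:,:2]
    print(r['p'],len(u),cv2.minAreaRect((P*1000).astype(np.float32)))
E
```

```text
t 8.775 pos [0.5919 0.0033 0.1479] ang 24.0 F [-0.1  0.9 -2.3] op 0.18 q [-0.01  0.48  1.76 -0.    0.9   1.14]
jig_base 0.86 [0.5418 0.1311 0.0036]
channel 0.95 [0.5402 0.1252 0.0206]
cover_grip 0.65 [0.5934 0.0089 0.1662]
jig_cover 0.73 [0.5959 0.005  0.1216]
cover_holes 0.75 [ 0.737   0.091  -0.0039]
0.94 18374 ((540.6526489257812, 121.38066101074219), (153.48794555664062, 118.4245834350586), 24.467063903808594)
```

View pics/w2.png

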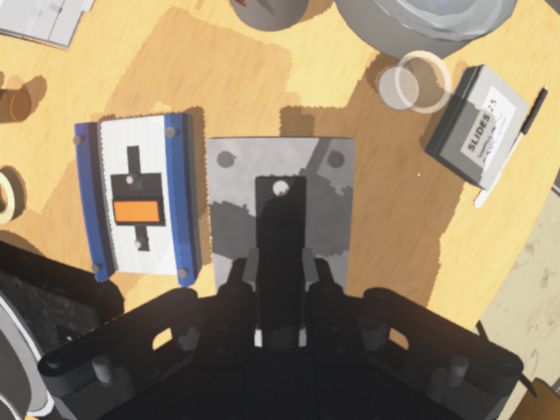

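```bash
python3 - <<'E'
import cv2
im=cv2.imread('pics/w2.png'); cv2.imwrite('pics/w2z.png',cv2.resize(im[105:290,70:210],None,fx=4,fy=3.2,interpolation=cv2.INTER_CUBIC))
E
```

```text
(no output)
```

View pics/w2z.png

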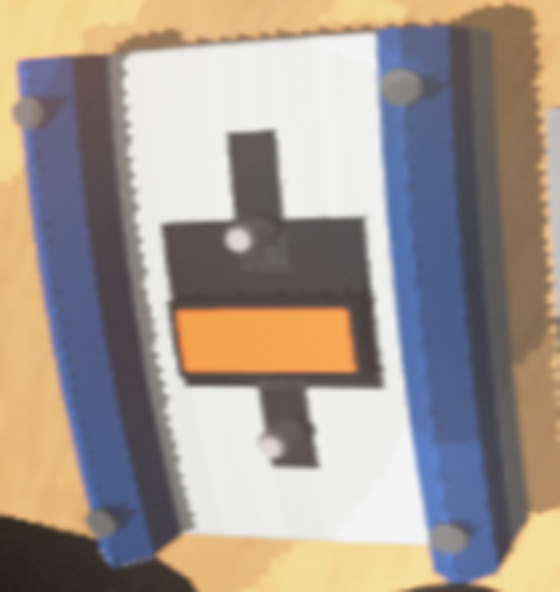

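```bash
python3 - <<'E'
from h import *
np.set_printoptions(precision=4,suppress=True)
s=st(); k=env.calibration('wrist')
a=np.radians(24.2); ex=np.array([np.cos(a),np.sin(a)]); ey=np.array([-ex[1],ex[0]]); c=np.array([.540,.1225])
def f(n,pts,z):
    p=np.array(pts,float); P=wray(70+p[:,0]/4,105+p[:,1]/3.2,z,k,s)[:,:2]; d=(P-c)*1000
    print(n,np.c_[d@ex,d@ey].round(1).tolist(),'mean',P.mean(0)); return P
T=f('tips',[(238,238),(271,446)],.032); d=T[0]-T[1]; print(np.linalg.norm(d),np.degrees(np.arctan2(d[1],d[0])))
f('pad',[(174,310),(350,306),(358,372),(184,376)],.026)
f('slotends',[(229,133),(275,131),(273,467),(318,466)],.02)
f('padslot',[(164,226),(365,218),(381,387),(187,385)],.02)
f('floorL',[(125,52),(187,528)],.02)
f('floor end mids',[(250,43),(310,537)],.02)
f('screws',[(27,112),(400,86),(100,521),(450,537)],.044)
E
```

```text
t 9.125 pos [0.5928 0.0038 0.1482] ang 24.01 F [-0.4 -0.5 -2.4] op 0.178 q [-0.01  0.48  1.76 -0.    0.9   1.14]
tips [[23.7, 1.9], [-36.5, 1.4]] mean [0.5335 0.1214]
0.06022168896884953 24.643559604940574
pad [[2.3, 24.5], [2.9, -21.0], [-16.1, -20.9], [-17.6, 24.8]] mean [0.5328 0.1212]
slotends [[51.7, 7.7], [51.6, -4.1], [-48.1, 8.0], [-47.4, -4.3]] mean [0.541 0.125]
padslot [[25.9, 27.6], [26.4, -24.4], [-22.4, -23.7], [-22.3, 27.9]] mean [0.541  0.1249]
floorL [[77.1, 34.3], [-70.1, 36.9]] mean [0.5286 0.1564]
floor end mids [[76.6, 1.0], [-71.2, 1.7]] mean [0.5419 0.1248]
screws [[62.5, 47.2], [62.5, -43.1], [-57.4, 46.9], [-57.5, -43.8]] mean [0.5416 0.1252]
```

Call:
apply_moves(
  moves=[
    [0.05, -0.5, 0, 0],
    [0.05, -0.8, 0, 0],
    [0.05, -0.8, 0, 0],
    [0.06, -0.7, 0, -0.03],
    [0, -0.4, 0, 0],
    [0, -0.09, 0, 0],
    [0, 0, 0, 0],
    [0, 0, 0, 0],
  ],
)

```text
time_s: 10.12
position: [0.5473, 0.127, 0.1481]
orientation: [3.072, 0.658, 0.0]
force: [0.3, 0.1, -2.6]
opening: 0.175
```

```bash
python3 - <<'E'
from h import *
np.set_printoptions(precision=4,suppress=True)
s=st(); k=env.calibration('wrist')
im=env.read_camera('wrist'); cv2.imwrite('pics/w3.png',im)
im=env.read_camera('side'); 
u,v=map(int,proj('side',np.array([.54,.123,.06])))
cv2.imwrite('pics/s3.png',cv2.resize(im[v-80:v+60,u-90:u+90],None,fx=4,fy=4,interpolation=cv2.INTER_CUBIC))
E
```

```text
t 10.125 pos [0.5473 0.127  0.1481] ang 24.17 F [ 0.3  0.1 -2.6] op 0.175 q [ 0.21  0.44  1.83 -0.    0.87  1.36]
```

View pics/w3.png

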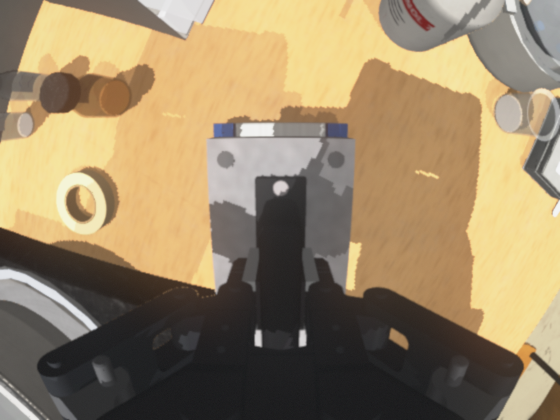

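The wrist view shows the cover centred over the rails: the cover spans columns 208–354 and the rails 214–348, both centred near 281. I'll descend now.

Call:
apply_moves(
  moves=[
    [0, 0, 0.5, 0],
    [0, 0, 0.6, 0],
    [0, 0, 0.5, 0],
    [0, 0, 0.25, 0],
    [0, 0, 0.1, 0],
    [0, 0, 0.05, 0],
    [0, 0, 0.05, 0],
    [0, 0, 0, 0],
  ],
)

```text
time_s: 11.22
position: [0.5471, 0.1278, 0.0664]
orientation: [-3.072, -0.659, -0.001]
force: [-0.9, -0.1, -3.1]
opening: 0.177
```

Call:
apply_moves(
  moves=[
    [0, 0, 0.05, 0],
    [0, 0, 0.05, 0],
    [0, 0, 0, 0],
    [0, 0, 0, 0],
  ],
)

```text
time_s: 11.72
position: [0.5469, 0.1277, 0.0621]
orientation: [-3.072, -0.659, 0.0]
force: [0.8, -0.1, -2.9]
opening: 0.178
```

Call:
apply_moves(
  moves=[
    [0, 0, 0.05, 0],
    [0, 0, 0.03, 0],
    [0, 0, 0, 0],
  ],
)

```text
time_s: 12.1
position: [0.5474, 0.1278, 0.0603]
orientation: [-3.072, -0.659, -0.001]
force: [-3.1, -1.3, 11.4]
opening: 0.178
```

Call:
apply_moves(
  moves=[
    [0, 0, 0.05, 0],
    [0, 0, 0, 0],
    [0, 0, 0, 0],
  ],
)

```text
time_s: 12.48
position: [0.5476, 0.1279, 0.06]
orientation: [3.072, 0.659, 0.002]
force: [-9.0, -1.3, 29.8]
opening: 0.178
```

Call:
apply_moves(
  moves=[
    [-0.05, 0, -0.05, 0],
    [-0.05, 0, 0, 0],
    [-0.05, 0, 0, 0],
    [-0.05, 0, 0, 0],
    [0, 0, 0, 0],
  ],
)

```text
time_s: 13.1
position: [0.5427, 0.1251, 0.0604]
orientation: [-3.072, -0.659, -0.01]
force: [3.7, 1.5, 9.2]
opening: 0.178
```

Call:
apply_moves(
  moves=[
    [-0.04, 0, 0, 0],
    [-0.04, 0, 0, 0],
    [0, 0, 0, 0],
  ],
)

```text
time_s: 13.48
position: [0.5399, 0.1238, 0.0605]
orientation: [-3.072, -0.659, -0.01]
force: [4.6, 1.6, 7.6]
opening: 0.183
```

Call:
apply_moves(
  moves=[
    [-0.04, 0, 0.02, 0],
    [-0.04, 0, 0, 0],
    [0, 0, 0, 0],
  ],
)

```text
time_s: 13.85
position: [0.5381, 0.1228, 0.0603]
orientation: [-3.072, -0.659, -0.014]
force: [4.9, 1.6, 10.7]
opening: 0.178
```

Call:
apply_moves(
  moves=[
    [-0.03, 0, 0, 0],
    [-0.03, 0, 0, 0],
    [0, 0, 0, 0],
  ],
)

```text
time_s: 14.22
position: [0.5311, 0.1207, 0.0579]
orientation: [3.072, 0.659, -0.002]
force: [0.8, -0.2, -3.6]
opening: 0.185
```

Call:
apply_moves(
  moves=[
    [0, 0, 0.05, 0],
    [0, 0, 0.05, 0],
    [0, 0, 0, 0],
  ],
)

```text
time_s: 14.6
position: [0.5308, 0.1206, 0.0538]
orientation: [-3.072, -0.659, 0.003]
force: [-3.0, -0.4, 2.8]
opening: 0.178
```

Call:
apply_moves(
  moves=[
    [0, 0, 0.05, 0],
    [0, 0, 0, 0],
  ],
)

```text
time_s: 14.85
position: [0.531, 0.1207, 0.052]
orientation: [3.072, 0.659, -0.002]
force: [-4.8, -1.7, 3.9]
opening: 0.18
```

Call:
apply_moves(
  moves=[
    [-0.015, 0, 0.05, 0],
    [0, 0, 0.05, 0],
    [0, 0, 0, 0],
  ],
)

```text
time_s: 15.22
position: [0.5311, 0.1206, 0.0486]
orientation: [-3.072, -0.659, -0.0]
force: [-4.8, -0.2, 9.9]
opening: 0.181
```

Call:
apply_moves(
  moves=[
    [0, 0, 0.05, 0],
    [0, 0, 0, 0],
    [0, 0, 0, 0],
  ],
)

```text
time_s: 15.6
position: [0.5311, 0.1206, 0.0485]
orientation: [-3.072, -0.659, -0.001]
force: [-11.5, -2.7, 32.4]
opening: 0.181
```

Call:
apply_moves(
  moves=[
    [0, 0, 0, 0],
    [0, 0, 0, 0],
    [0, 0, 0, 0],
    [0, 0, 0, 0],
    [0, 0, 0, 0],
    [0, 0, 0, 0],
  ],
)

```text
time_s: 16.35
position: [0.5311, 0.1206, 0.0485]
orientation: [-3.072, -0.659, -0.001]
force: [-12.1, -2.2, 31.9]
opening: 0.184
```

```bash
python3 - <<'E'
from h import *
s=st()
im=env.read_camera('side'); u,v=map(int,proj('side',np.array([.54,.123,.06])))
a=cv2.resize(im[v-70:v+55,u-65:u+65],None,fx=3,fy=3,interpolation=cv2.INTER_CUBIC)
for n in ['jig_cover','cover_grip']:
    for r in env.place_of('side',n)[:1]: print(n,r['p'],cam2w('side',r['position']))
b=env.read_camera('wrist')[:375]
cv2.imwrite('pics/f.png',cv2.resize(np.hstack([a,cv2.resize(b,(400,375))]),None,fx=1,fy=1))
E
```

```text
t 16.35 pos [0.5311 0.1206 0.0485] ang 24.21 F [-12.1  -2.2  31.9] op 0.184 q [0.2  0.59 1.9  0.   0.65 1.35]
jig_cover 0.95 [0.52721354 0.11864363 0.02045702]
cover_grip 0.63 [0.53092924 0.12305502 0.06675468]
```

View pics/f.png

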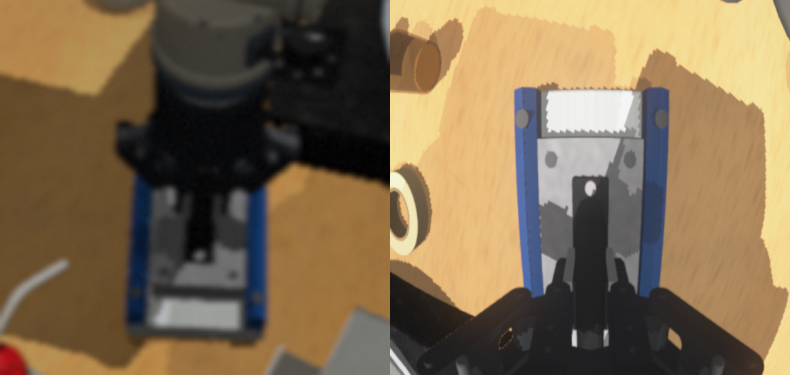

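The cover sits level between the rails, down on the channel floor, and the vial and tape roll are where they were. The push is steady, so I'll hand in.

```bash
python3 -c "
from h import *
print(env.job_done()); st()"
```

```text
the job is handed in; nothing more can be done
None
the job is handed in; nothing more can be done
```

The cover is seated over both dowels, and I handed the job in at about 16.5 s with the arm still pressing it down on the sprung pad.

I gripped the cover by its black rib and laid it in the channel about 15 mm to the +x side of the dowels. It rode on the dowel tips at TCP z 0.060. I slid it along −x under light pressure until it dropped, then pressed it home.

- **Depth:** the final TCP z was 0.0485, 11.8 mm below the riding height, against 12 mm expected. The push (about 32 N) and position were the same before and after a 0.75 s hold.
- **Position along the channel:** the TCP ended about 2–2.5 mm from where the camera put the dowel midpoint, within the measuring error and the play. A sideways reaction of about 12 N remains, so a hole is probably touching its dowel.
- **Last pictures:** the cover sits level and centred between the rails. The side-camera network put its underside at z 0.0205, which agrees with fully home. Its cover position along the channel was about 4 mm off the TCP, roughly that network's stated accuracy.
- **Other things on the table:** I made no contact with them. The vial and tape roll showed in place in the last picture; I did not check the bottle and beaker separately.

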